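# Stack spacer, washer and bushing on a ball-lock stud

### The arm

A 6-joint arm with a two-finger parallel gripper is mounted at the origin on the work surface. World frame = base frame: x ahead of the robot, y to its left, z up, the work surface at z = 0. Lengths are in m, angles in degrees, forces in N, time in s.
With the tool pointing down it reaches from about 0.4 to 0.825 m from the base axis. Payload 7 kg.
Tool frame: the origin (TCP) lies at the very end of the fingers, on their centre line; the grasp point (between the pads) lies 19 mm behind it; z points along the fingers, y is the line along which they close (so a half turn about z gives the same grasp; the last joint's range is limited). The gripper opens to 88 mm and grips with 3 to 60 N. Pads are 19 mm wide; open, the fingers measure 130 mm over their backs; the gripper's body (78 mm by 193 mm) begins 47 mm behind the grasp point.
Start: joints at [81.538, 20.546, 0.682, 0, -70.136, -16.507], TCP at [0.285, 0.612, 0.227] pointing down, gripper open.
Joint ranges: [-176.03, 176.03], [-82.01, 121.73], [-58.28, 71.71], [-173.87, 95.51], [-174.79, -0.11], [-173.66, 173.66]. Speed limits (degrees/s): [136.94, 136.94, 172.46, 180, 180, 180].

### API

Orientations are given as [roll, pitch, yaw] about the fixed x, y, z axes, in that order (R = Rz(yaw) Ry(pitch) Rx(roll)).
In Python, from plant import ctrl gives the robot as it stands.
- The arm moves only by the tool carry_out, never from a script. Its argument "deltas" is a list that holds one entry, the list of rows, each a list of 5 numbers: the shift along the tool's x, y, z scaled (see below), then the turn about the tool's z scaled (see below), then the opening, from -1 (shut) to 1 (fully open). A call has 1 to 5 rows; each row is the pose to reach, as a shift and turn from the pose commanded when the call began, along the tool's axes at that moment, turning the shorter way round; what a row does not reach only later rows make up. The controller multiplies each number of a shift by 20 cm and each number of a turn by 2 pi rad. A row lasts 1/10 s, in which the tool goes at most 50 mm and 8.59 degrees, less where a joint would pass 70% of its speed; a pose out of reach is approached as far as the arm can. A call with a number of a shift or a turn outside -1 to 1 is refused whole. A call with a gripper value outside its range is refused whole. The fingers move at their own pace and stop on an object; the grip force is fixed at half the most. Time passes only in rows, so rows that repeat a pose let the fingers close. It gives the time, the measured TCP pose, the force, the opening and the grip force at its end, in the units of the state.
- ctrl.get_obs(): the state, without advancing time (a new reading comes with each control period).
- ctrl.snapshot(name): name is "scene" or "top"; returns a dict with "color" (480x640x3 uint8, red, green, blue), "camera_matrix" (3x3 intrinsics, pixels), "R" (3x3) and "t" (3): a world point X has camera coordinates R X + t. Camera axes: x right, y down, z forward; pixel columns grow to the right and rows downward; lengths in m; the calibration is good to about 2 mm. A picture is of the moment at which its call begins. There is no depth.
- ctrl.close_job(): hands the job in; it is judged then, once.
Trained networks look in a picture, given as the dict that the camera call returned (one of the last four; its "shot" number tells which), for a name from the list of things; names that differ only in an ending like _2 or _b are one class to them, and where a whole thing is asked for, a point or a joint stands for the part that bears it (a point fixed in the world has none). Each returns a list of dicts, best first, with "p" (0 to 1); they miss things now and then, are a little off and sometimes report something else, mostly with a low value. They report only what shows in the picture. A call takes as long as a camera call. They do not tell look-alikes from the thing itself.
- ctrl.search_frame(picture, name): "centre" ([column, row] in pixels, amid what is visible of it).
- ctrl.silhouettes(picture, name): "mask" (480x640 bool, what is visible of it) and "centre" ([column, row] in pixels, amid what is visible of it).
- ctrl.spot_point(picture, name): "centre" ([column, row] in pixels: a listed point, or the origin of a listed thing).
The state is a dict: "clock": time; "joint_pos": joint angles; "qvel": joint speeds; "tau": joint torques, N m; "tool_pos": TCP position; "orientation": TCP orientation; "force": force on the tool from outside, world axes, zero at the start; "moment": the same for the moment, N m; "opening": finger opening in m; "gripper_force": force on a finger pad.
Only numpy, scipy, OpenCV 4.12 (cv2) and the standard library are available. Lean on these libraries where they do the work, as an engineer would, in place of code of your own. Each camera call takes 0.05 s, during which the arm holds its last target. There are 200 camera calls.

### The job

Build up the stack on the upright stud of the slotted machine block: first the plain spacer tube down onto the seat at the stud's foot, then the flat washer onto it, then the bushing with its flange down, each threaded over the stud and pushed past the spring balls until it sits fully home and flush on the one below. The stud can stand anywhere along its slot, so find it by touch, and be gentle: never load the block, its stud or a part on it with more than about 30 N. Leave the aluminium ring, the spray can and the wrench where they are.

Things in the scene. Friction and masses are not known exactly. Their poses are not given: they have to be found in the camera images.
- bed: slotted steel machine block fixed to the bench, 160 long (its own x), 90 wide (y), 30 high; origin at the centre of its underside, z up, so its top face is 30 above the origin. A 12 wide slot runs along its x through the middle. No load on the block, its stud or the parts on it may exceed 30 N.
- seat_level (a point): 10 above the middle of the slot, axes as the block's: level of the seat, a round 40 flange at the foot of an upright 20 diameter steel stud that rises 74 above the seat, its last 2 tapering to 17. The stud is on the slot's centre line (y = 0) but anywhere from x = -15 to +15, unmeasured; it keeps that place. Stud and seat give 4 downward on a spring (10 N to start, 20 N at the stop) and spring back
- ball_level (a point): 66 above the seat, over the middle of the slot: height of the centres of two sprung balls that stick out 2.5 from the stud's sides, towards the block's +y and -y. A part's bore must be pushed over them with about 5 to 10 N; once the whole part is below them it drops free. Only the height matters: the stud itself is up to 15 away along x
- spacer_mid (a point): centre (half-way up) of the spacer: a plain steel tube standing upright loose on the bench, 40 outside diameter, 26 high, bore 22 right through; z up along its axis. Home: its underside on the seat at the stud's foot, its centre 53 above the block's origin
- washer_mid (a point): centre (half-way up) of the washer: a flat thick steel disc lying loose on the bench, 50 outside diameter, 10 thick, bore 22; z up. Home: flat on top of the spacer, its centre 71 above the block's origin
- bushing_mid (a point): centre (half-way up) of the flanged bushing: steel, 24 high in all, standing loose on the bench flange down; flange 46 diameter and 6 thick at the bottom, above it a sleeve of 36 outside diameter and 18 high, bore 22 right through; z up. Home: flange flat on the washer, its centre 88 above the block's origin
- flange_ring: bystander: turned aluminium ring, 124 outside diameter, 40 high; origin at the centre of its underside
- spray_can: bystander: green spray can, 52 diameter, 150 high; origin at the centre of its underside
- wrench: bystander: steel wrench 180 long lying along its x; origin at its middle, underneath
Mind the look-alikes: they are no part of the job. What is shaped like the part that bears bushing_mid but blue is not meant.

How it is judged (in metres and radians):
On the way, in this order (a step that is already met when the one before it is completed fails the run):
1. the spacer is on the stud, down on the seat at its foot (z of spacer_mid in the frame of bed between 0.0505 and 0.0555 m and x of spacer_mid in the frame of bed between -0.0175 and 0.0175 m and y of spacer_mid in the frame of bed between -0.004 and 0.004 m and angle between spacer_mid's own z axis and vertical below 0.06 rad), for 0.2 s.
2. the washer is on the stud, flat on the spacer (all of step 1 and z of washer_mid in the frame of bed between 0.0685 and 0.0735 m and x of washer_mid in the frame of bed between -0.0175 and 0.0175 m and y of washer_mid in the frame of bed between -0.004 and 0.004 m and angle between washer_mid's own z axis and vertical below 0.06 rad), for 0.2 s.
3. the bushing is on the stud, flange flat on the washer (all of step 2 and z of bushing_mid in the frame of bed between 0.0855 and 0.0905 m and x of bushing_mid in the frame of bed between -0.0175 and 0.0175 m and y of bushing_mid in the frame of bed between -0.004 and 0.004 m and angle between bushing_mid's own z axis and vertical below 0.06 rad), for 0.2 s.
At the end, for the whole second after the job is handed in: All three threaded on the stud, spacer lowest, then washer, then bushing, at rest: centres within 2.5 mm of 53, 71 and 88 mm above the block's underside, within 4 mm of the slot's centre line and 17.5 mm of the block's middle along it, upright within 0.06 rad (all of step 3 and linear speed of each of spacer, washer, bushing below 0.01 m/s); the robot touches nothing.
It fails at once if the block, its stud or a part on it is loaded with more than 30 N (contact force between bed and anything else above 30 N).
It fails at once if a bystander (ring, spray can or wrench) is moved by more than 20 mm or knocked over (distance of any of flange_ring, spray_can, wrench from where it was at the start of the episode above 0.02 m or angle between spray_can's own z axis and vertical above 0.5 rad).
It also fails if it takes over 72 s, if anything falls off the work surface, if the arm or the gripper's body presses on something with over 40 N, if the wrist force passes 120 N, or if a joint passes its speed limit or range.

## Working session

There is one attempt and no reset: what is moved stays moved. The work goes in short steps, Python scripts to look and compute and a tool call to move; the robot and the scene stay as the last step left them, time stands still between calls to the robot, and variables do not carry over. Pictures are saved under pics/ and viewed, at most 10 in all, crops included, and the job is handed in when it is done.

Besides the shell and the picture viewer there is one more tool, called after "Call:" in YAML: its name, and indented under it one key for each argument. carry_out: Moves the arm, as the interface text tells. Its arguments: {"type":"object","properties":{"deltas":{"type":"array"}},"required":["deltas"]}

```bash
mkdir -p pics; ls
cat > h.py <<'E'
import numpy as np, cv2
from plant import ctrl
def ray(s,px,z):
    K,R,t=[np.array(s[k],float) for k in("camera_matrix","R","t")]
    d=R.T@np.linalg.solve(K,[px[0],px[1],1]); c=-R.T@t
    return c+d*(z-c[2])/d[2]
def proj(s,X):
    K,R,t=[np.array(s[k],float) for k in("camera_matrix","R","t")]
    p=K@(R@np.array(X)+t.ravel()); return p[:2]/p[2]
def save(s,n): cv2.imwrite("pics/"+n+".png",s["color"][:,:,::-1])
E
python3 - <<'E'
from h import *
for n in("scene","top"):
    s=ctrl.snapshot(n); save(s,n)
    R=np.array(s["R"]);print(n,"cam",-R.T@np.array(s["t"]).ravel(),"fwd",R[2])
    for k,z in(("spacer_mid",.013),("washer_mid",.005),("bushing_mid",.012),("bed",0),("seat_level",.01),("flange_ring",0),("spray_can",0),("wrench",0)):
        for d in ctrl.spot_point(s,k)[:3]: print(k,np.round(d["p"],2),np.round(d["centre"],1),np.round(ray(s,d["centre"],z),4))
o=ctrl.get_obs();print(o)
E
```

```text
pics
scene cam [1.24737657 0.45740084 0.88176043] fwd [-0.59701395 -0.43163985 -0.67621105]
spacer_mid 0.9 [408.6 267.6] [0.4418 0.1113 0.013 ]
washer_mid 0.58 [358.1 306. ] [0.5884 0.0767 0.005 ]
bushing_mid 0.95 [461.1 297.7] [0.4565 0.2397 0.012 ]
bushing_mid 0.95 [414.6 303. ] [0.5225 0.169  0.012 ]
bushing_mid 0.84 [451.8 330.7] [0.5444 0.261  0.012 ]
bed 0.72 [408.7 270.8] [0.4382 0.111  0.    ]
bed 0.69 [291.3 262.5] [ 0.5616 -0.1136  0.    ]
seat_level 0.64 [287.4 246.7] [ 0.5343 -0.1448  0.01  ]
seat_level 0.3 [287.4 228.3] [ 0.4847 -0.1828  0.01  ]
flange_ring 0.88 [300.1 374.2] [0.783  0.0748 0.    ]
spray_can 0.63 [171.5 230.1] [ 0.635  -0.4112  0.    ]
wrench 0.76 [269.  172.6] [ 0.3267 -0.3659  0.    ]
wrench 0.26 [298.7 378.3] [0.7915 0.0779 0.    ]
top cam [ 0.41028656 -0.0178484   1.05023983] fwd [ 0.17373982 -0.00762788 -0.98476205]
spacer_mid 0.54 [260.3 320.2] [0.4448 0.1144 0.013 ]
washer_mid 0.7 [280.1 252.4] [0.5876 0.0742 0.005 ]
bushing_mid 0.86 [203.2 318.7] [0.4498 0.2326 0.012 ]
bushing_mid 0.81 [188.5 275.4] [0.5405 0.2658 0.012 ]
bushing_mid 0.71 [152.8 
[... 315 characters left out ...]
.7] [ 0.3341 -0.3617  0.    ]
{'clock': 0.9, 'joint_pos': array([ 8.15393694e+01,  2.05440386e+01,  6.81154736e-01,  1.94970909e-03,
       -7.01357036e+01, -1.65047681e+01]), 'qvel': array([-0.06955166, -0.07762505, -0.02263334, -0.05670426, -0.0336181 ,
       -0.01145818]), 'tau': array([ 1.18340860e-03, -5.82359576e+01,  2.93300718e+01,  7.00240642e+00,
        1.25646256e-02, -6.71912957e-06]), 'tool_pos': array([0.28493956, 0.61188499, 0.22658749]), 'orientation': array([-1.79998125e+02, -1.35688285e-03, -2.49647362e+01]), 'force': array([ 0.17508586,  0.16817778, -0.4968733 ]), 'moment': array([0.01845972, 0.01522915, 0.0867104 ]), 'gripper_force': 0.0, 'opening': 0.08773862991228326}
```

View pics/scene.png

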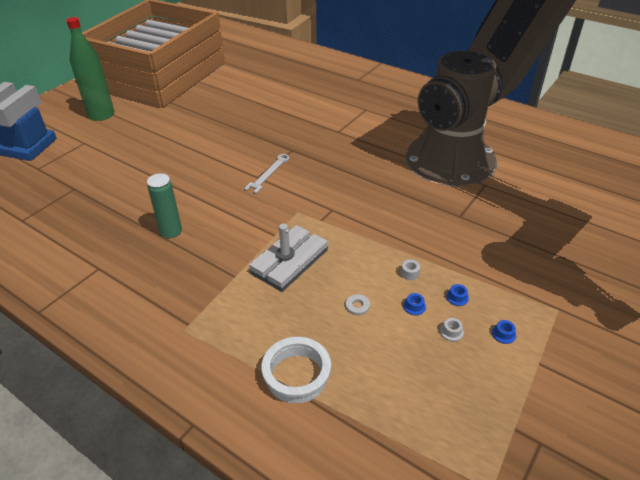

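View pics/top.png

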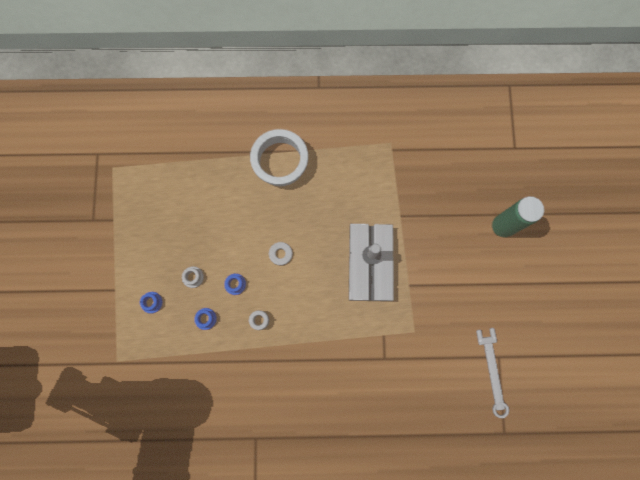

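```bash
cat > m.py <<'E'
from h import *
from scipy.optimize import minimize
a=np.linspace(0,2*np.pi,48)
def circ(x,y,z,r): return np.c_[x+r*np.cos(a),y+r*np.sin(a),z+0*a]
def fill(s,P,img):
    q=np.array([proj(s,p) for p in P],np.float32)
    cv2.fillConvexPoly(img,np.round(cv2.convexHull(q)*16).astype(np.int32),1,cv2.LINE_8,4)
def cyl(v,s,im,secs):
    for r,z0,z1 in secs: fill(s,np.r_[circ(v[0],v[1],z0,r),circ(v[0],v[1],z1,r)],im)
def bed(v,s,im):
    c,n=np.cos(v[2]),np.sin(v[2])
    fill(s,[(v[0]+c*x-n*y,v[1]+n*x+c*y,z) for x in(-.08,.08) for y in(-.045,.045) for z in(0,.03)],im)
    x,y=v[0]+c*v[3],v[1]+n*v[3]
    fill(s,np.r_[circ(x,y,.01,.01),circ(x,y,.082,.01),circ(x,y,.084,.0085)],im)
def iou(v,draw,obs):
    c=0
    for s,m in obs:
        im=np.zeros((480,640),np.uint8); draw(v,s,im); c-=(im&m).sum()/(im|m).sum()
    return c
def fit(draw,v0,steps,obs):
    v0=np.array(v0,float); sim=np.r_[[v0],v0+np.diag(steps)]
    r=minimize(iou,v0,(draw,obs),method="Nelder-Mead",options=dict(initial_simplex=sim,maxiter=250,xatol=1e-5,fatol=1e-5))
    return r.x,r.fun
def mask(s,k,xy,z):
    p=proj(s,(*xy,z)); L=[d for d in ctrl.silhouettes(s,k) if np.hypot(*(np.array(d["centre"])-p))<18]
    if not L: return None
    cs,_=cv2.findContours(L[0]["mask"].astype(np.uint8),cv2.RETR_EXTERNAL,cv2.CHAIN_APPROX_NONE)
    im=np.zeros((480,640),np.uint8); cv2.drawContours(im,cs,-1,1,-1); return im
E
cat > f.py <<'E'
from m import *
S=[ctrl.snapshot(n) for n in("top","scene")]
T=dict(spacer=((.444,.113),[(.02,0,.026)],.013),washer=((.588,.075),[(.025,0,.01)],.005),bushing=((.543,.263),[(.023,0,.006),(.018,.006,.024)],.012))
for k,(xy,secs,z) in T.items():
    M=[(s,mask(s,k+"_mid",xy,z)) for s in S]; M=[x for x in M if x[1] is not None]
    d=lambda v,s,im:cyl(v,s,im,secs)
    for o in ([[m] for m in M]+[M]): v,f=fit(d,xy,[.006,.006],o); print(k,len(o),np.round(v,4),round(f/len(o),3))
M=[(s,mask(s,"bed",(.565,-.118),.02)) for s in S]; M=[x for x in M if x[1] is not None]
for o in ([[m] for m in M]+[M]):
    b=min((fit(bed,[.565,-.116,y,0],[.01,.01,.06,.012],o) for y in(.0,-.05)),key=lambda r:r[1]); print("bed",np.round(b[0],4),b[1]/len(o))
t,s=S[0]["color"],S[1]["color"]
A=cv2.resize(t[215:315,340:405],(390,600),interpolation=2); B=cv2.resize(t[260:330,130:250],(410,300),interpolation=2); C=cv2.resize(s[210:300,240:340],(410,300),interpolation=2)
cv2.imwrite("pics/crop.png",np.hstack([A,np.vstack([B,C])])[:,:,::-1])
E
python3 f.py
```

```text
spacer 1 [0.445  0.1169] -0.938
spacer 1 [0.4429 0.1144] -0.769
spacer 2 [0.4461 0.1167] -0.843
washer 1 [0.5857 0.0755] -0.929
washer 1 [0.5859 0.0723] -0.911
washer 2 [0.5858 0.0739] -0.9
bushing 1 [0.5372 0.2632] -0.875
bushing 1 [0.536  0.2609] -0.78
bushing 2 [0.5372 0.2611] -0.825
bed [ 0.5621 -0.1155 -0.0366  0.0056] -0.978186968838527
bed [ 0.5605 -0.1197 -0.0269  0.0089] -0.9245159172957007
bed [ 0.5631 -0.1164 -0.0146  0.0043] -0.9387324382824496
```

View pics/crop.png

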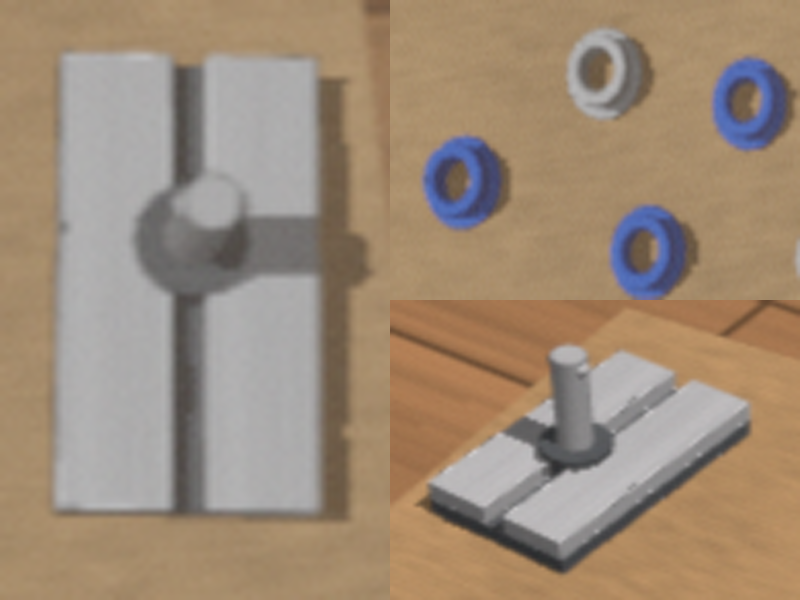

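The steel bushing is the one at top (192,277) / scene (452,328). The other three candidates, at top (151,302), (205,318) and (235,284), are blue look-alikes, so I reject them. The seat face is at z = 40 mm and the stud tip at 114 mm, so I'll refit the block with those heights.

```bash
cat >> m.py <<'E'
def bed(v,s,im):
    c,n=np.cos(v[2]),np.sin(v[2])
    fill(s,[(v[0]+c*x-n*y,v[1]+n*x+c*y,z) for x in(-.08,.08) for y in(-.045,.045) for z in(0,.03)],im)
    x,y=v[0]+c*v[3],v[1]+n*v[3]
    fill(s,np.r_[circ(x,y,.03,.02),circ(x,y,.04,.02)],im)
    fill(s,np.r_[circ(x,y,.04,.01),circ(x,y,.112,.01),circ(x,y,.114,.0085)],im)
E
python3 - <<'E'
from m import *
S=[ctrl.snapshot(n) for n in("top","scene")]
M=[(s,mask(s,"bed",(.565,-.118),.02)) for s in S]
for o in ([M[0]],[M[1]],M):
    b=min((fit(bed,[.565,-.116,y,0],[.01,.01,.06,.012],o) for y in(.0,-.05)),key=lambda r:r[1]); v=b[0]
    print("bed",np.round(v,4),b[1]/len(o),"stud",np.round([v[0]+np.cos(v[2])*v[3],v[1]+np.sin(v[2])*v[3]],4))
print("tip",ray(S[0],(340+217/6,215+198/6),.114),ray(S[1],(240+180/4.1,210+55/3.333),.114))
print(ctrl.get_obs()["clock"])
E
```

```text
bed [ 0.5631 -0.1154 -0.0378 -0.0026] -0.9702886247877759 stud [ 0.5606 -0.1153]
bed [ 0.5601 -0.1182 -0.0024  0.0157] -0.9452817824377457 stud [ 0.5758 -0.1182]
bed [ 0.5627 -0.117  -0.0371  0.0138] -0.9473582278214492 stud [ 0.5765 -0.1175]
tip [ 0.57470433 -0.11938077  0.114     ] [ 0.57531237 -0.11577267  0.114     ]
1.6
```

Call:
carry_out:
  deltas:
    - [[0.88, 0.95, 0, -0.0694, 0.4], [0.88, 0.95, 0, -0.0694, 0.4], [0.88, 0.95, 0, -0.0694, 0.4], [0.88, 0.95, 0, -0.0694, 0.4], [0.88, 0.95, 0, -0.0694, 0.4]]

```text
clock: 2.1
tool_pos: [0.3618, 0.372, 0.2268]
orientation: [-180.0, -0.0, 0.1]
force: [2.0, 0.4, -0.0]
opening: 0.0617
gripper_force: 0.0
```

Call:
carry_out:
  deltas:
    - [[0.4, 1.0, 0.4, 0, 0.4], [0.4, 1.0, 0.4, 0, 0.4], [0.4, 1.0, 0.4, 0, 0.4], [0.4, 1.0, 0.4, 0, 0.4], [0.4, 1.0, 0.4, 0, 0.4]]

```text
clock: 2.6
tool_pos: [0.4415, 0.1709, 0.1456]
orientation: [180.0, 0.0, -0.1]
force: [-0.7, 0.3, 0.4]
opening: 0.0615
gripper_force: 0.0
```

Call:
carry_out:
  deltas:
    - [[0.0, 0.25, 0, 0, 0.4], [0.0, 0.25, 0, 0, 0.4], [0, 0.25, 0, 0, 0.4]]

```text
clock: 2.9
tool_pos: [0.4418, 0.1229, 0.1468]
orientation: [-180.0, -0.0, -0.1]
force: [0.5, -0.0, 1.0]
opening: 0.0611
gripper_force: 0.0
```

Call:
carry_out:
  deltas:
    - [[0.018, 0.035, 0.65, 0, 0.4], [0.018, 0.035, 0.65, 0, 0.4], [0.018, 0.035, 0.65, 0, 0.4], [0.018, 0.035, 0.65, 0, 0.4]]

```text
clock: 3.3
tool_pos: [0.443, 0.116, 0.0134]
orientation: [179.8, 0.3, 0.0]
force: [-0.1, 0.1, 0.0]
opening: 0.0613
gripper_force: 0.0
```

Call:
carry_out:
  deltas:
    - [[0, 0, 0, 0, -0.3], [0, 0, 0, 0, -0.3], [0, 0, 0, 0, -0.3], [0, 0, 0, 0, -0.3], [0, 0, 0, 0, -0.3]]

```text
clock: 3.8
tool_pos: [0.4463, 0.1179, 0.0182]
orientation: [-179.9, -0.2, 0.0]
force: [-3.3, 1.5, 9.3]
opening: 0.039
gripper_force: 30.0
```

Call:
carry_out:
  deltas:
    - [[0, 0, 0, 0, 0.3], [0, 0, 0, 0, 0.3], [0, 0, 0, 0.1, 0.3], [0, 0, 0, 0.1, 0.3], [0, 0, 0, 0.1, 0.3]]

```text
clock: 4.3
tool_pos: [0.4452, 0.1169, 0.0168]
orientation: [-180.0, -0.0, -26.1]
force: [0.1, 0.4, 0.1]
opening: 0.0569
gripper_force: 0.0
```

Call:
carry_out:
  deltas:
    - [[0, 0, 0, 0.1, 0.3], [0, 0, 0, 0.1, 0.3], [0, 0, 0, 0.1, 0.3], [0, 0, 0, 0.1, 0.3], [0, 0, 0, 0.1, 0.3]]

```text
clock: 4.8
tool_pos: [0.4452, 0.1169, 0.0167]
orientation: [-180.0, 0.0, -62.0]
force: [-0.3, 0.4, 0.3]
opening: 0.0569
gripper_force: 0.0
```

```bash
python3 -c "
from h import *
o=ctrl.get_obs();print(o['clock'],o['joint_pos'],o['tool_pos'],o['orientation'],o['force'])"
```

```text
4.8 [ 3.93356509e+01  1.53212201e+01 -4.06589646e+01 -3.08811194e-03
 -3.40077744e+01 -1.12934442e+01] [0.4451824  0.11687399 0.01672   ] [-1.79988531e+02  4.05229218e-03 -6.19603526e+01] [-0.34304131  0.40176662  0.30462313]
```

Call:
carry_out:
  deltas:
    - [[0, 0, 0, 0.0778, 0.3], [0, 0, 0, 0.0778, 0.3], [0, 0, 0, 0.0778, 0.3], [0, 0, 0, 0.0778, 0.3], [0, 0, 0, 0.0778, -0.3]]

```text
clock: 5.3
tool_pos: [0.4452, 0.1169, 0.0167]
orientation: [-180.0, 0.0, -89.6]
force: [-0.5, -0.5, -0.0]
opening: 0.053
gripper_force: 0.0
```

Call:
carry_out:
  deltas:
    - [[0, 0, 0, 0, -0.3], [0, 0, 0, 0, -0.3], [0, 0, 0, 0, -0.3], [0, 0, 0, 0, -0.3], [0, 0, -0.1, 0, -0.3]]

```text
clock: 5.8
tool_pos: [0.4436, 0.1158, 0.0348]
orientation: [179.8, -0.2, -89.8]
force: [-0.5, 0.2, -1.0]
opening: 0.0388
gripper_force: 30.0
```

Call:
carry_out:
  deltas:
    - [[0, 0, -0.6, 0, -0.3], [0, 0, -0.6, 0, -0.3], [0, 0, -0.6, 0, -0.3], [0, 0, -0.6, 0, -0.3]]

```text
clock: 6.2
tool_pos: [0.4469, 0.118, 0.1599]
orientation: [-179.7, 0.2, -89.7]
force: [0.7, 0.1, -1.7]
opening: 0.0391
gripper_force: 30.0
```

Call:
carry_out:
  deltas:
    - [[1.0, -0.55, 0, 0, -0.3], [1.0, -0.55, 0, 0, -0.3], [1.0, -0.55, 0, 0, -0.3], [1.0, -0.55, 0, 0, -0.3], [1.0, -0.55, 0, 0, -0.3]]

```text
clock: 6.7
tool_pos: [0.5562, -0.0856, 0.1545]
orientation: [179.8, -0.0, -89.9]
force: [-0.3, 1.7, -1.3]
opening: 0.0386
gripper_force: 30.0
```

Call:
carry_out:
  deltas:
    - [[0.17, -0.095, 0, 0, -0.3], [0.17, -0.095, 0, 0, -0.3], [0.17, -0.095, 0, 0, -0.3], [0.17, -0.095, 0, 0, -0.3], [0.17, -0.095, 0, 0, -0.3]]

```text
clock: 7.2
tool_pos: [0.5746, -0.1158, 0.1562]
orientation: [180.0, 0.0, -89.7]
force: [-0.1, 0.0, -0.5]
opening: 0.0389
gripper_force: 30.0
```

```bash
python3 -c "
from h import *
o=ctrl.get_obs();print(o['clock'],o['tool_pos'],o['orientation'],o['force'],o['moment'])
S=[ctrl.snapshot(n) for n in('top','scene')]
C=[]
for s,(r,c) in zip(S,((200,325),(190,235))): C.append(cv2.resize(s['color'][r:r+100,c:c+100],(400,400),interpolation=2))
cv2.imwrite('pics/hov.png',np.hstack(C)[:,:,::-1])"
```

```text
7.2 [ 0.57457736 -0.11575082  0.1561577 ] [ 1.79959592e+02  7.53150919e-03 -8.97115870e+01] [-0.14143096  0.02279758 -0.53567175] [ 0.09821253 -0.05257008  0.02037718]
```

View pics/hov.png

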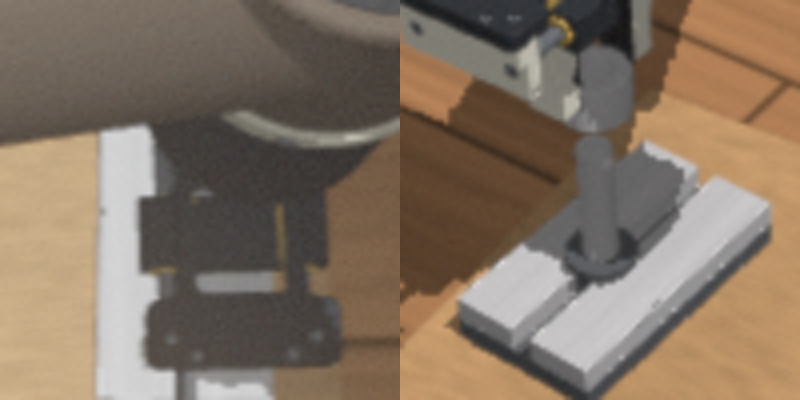

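```bash
python3 -c "
from h import *
s=ctrl.snapshot('scene');save(s,'s2')
q=lambda X:(proj(s,X)-[235,190])*4+[400,0]
print('spacer bot,top',q((.5746,-.1158,.139)),q((.5746,-.1158,.165)),'tip',q((.575,-.1175,.114)),'seat',q((.575,-.1175,.04)))
print('px per m along cam right', q((.575,-.1175,.114))-q(np.array((.575,-.1175,.114))+.01*np.array(s['R'])[0]),np.array(s['R'])[:2])
c=cv2.resize(s['color'][200:260,265:325],(600,600),interpolation=0);cv2.imwrite('pics/s3.png',c[:,:,::-1])
g=s['color'].astype(int).sum(2)//3
for r in (228,232,236,240): print(r,g[r,270:310])
for r in (206,210,214): print(r,g[r,270:310])
"
```

```text
spacer bot,top [593.766753   107.99342591] [590.9252261   68.08669901] tip [593.32219378 144.42546866] seat [600.86369327 248.58700606]
px per m along cam right [-19.47804694   0.        ] [[-0.5764151   0.81705927 -0.01264026]
 [ 0.55796055  0.38223185 -0.73659951]]
228 [ 71  71  69  70  67  68  68  70  77  92 100 102 100 103 102 101  99  94
  83  76  77  86 110 107 102 104 121 171 181 189 190 190 182 169 155 150
 146 148 149 149]
232 [ 58  62  65  67  69  69  72  73  78  89  95  98  98 101 101 101 102  99
  95 100 100 100 101 103 101  99 101 102 105 102 104 104 104 107 114 128
 179 188 181 154]
236 [ 75  74  69  65  70  75  79  80  78  86  94  97  99 100 101 101  97  95
  91 100 101 101 103 101 102 102 104 104 104 105 103 102 103 104 103 136
 145 146 149 170]
240 [ 78  80  83  78  79  79  79  83  97  98  95  98 101 100 100 101  99  95
  92 100 102 104 105 104 103 104 102 102 101  98  98  97  99 104 132 130
 151 182 190 192]
206 [129 119 117 122 118 118 118 116 111  71  91  99 102 103 102 103 103 100
  97 100 101 100  93  72  66  67  70  68  70  68  68  77 118 129 127 128
 129 130 127 131]
210 [134 121 121 120 123 119 117 115  78  56  90 102 104 102 101 101 100 102
 102 106 105 100  91  75  67  65  65  67  65  69  76 122 129 129 131 129
 131 129 127 126]
214 [122 121 120 119 119 131 164 173 174 145 101 103 105 104 105 105 103 101
 102  98  98  94  89  77  69  71  78  80  80  90 140 146 143 135 131 128
 127 123 124 129]
```

View pics/s3.png

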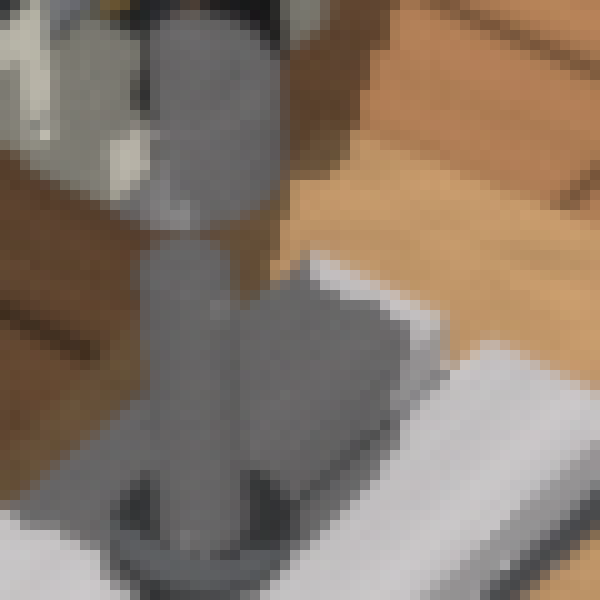

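The scene crop shows the spacer axis at about column 283.7 and the stud tip at about 283.6, so the two line up. I'll lower gently.

Call:
carry_out:
  deltas:
    - [[0.005, 0, 0.11, 0, -0.3], [0.005, 0, 0.11, 0, -0.3], [0.005, 0, 0.11, 0, -0.3], [0.005, 0, 0.11, 0, -0.3]]

```text
clock: 7.75
tool_pos: [0.5756, -0.1174, 0.1355]
orientation: [-179.9, -0.0, -89.7]
force: [0.7, 0.8, -0.8]
opening: 0.039
gripper_force: 30.0
```

Call:
carry_out:
  deltas:
    - [[0, 0, 0.01, 0, -0.3], [0, 0, 0.015, 0, -0.3], [0, 0, 0.02, 0, -0.3], [0, 0, 0.025, 0, -0.3], [0, 0, 0.025, 0, -0.3]]

```text
clock: 8.25
tool_pos: [0.575, -0.1176, 0.1294]
orientation: [180.0, -0.0, -89.8]
force: [0.1, 0.6, -3.0]
opening: 0.039
gripper_force: 30.0
```

```bash
cat > o.py <<'E'
from h import *
o=ctrl.get_obs();print(o['clock'],o['tool_pos'],o['orientation'],o['force'],o['moment'])
E
python3 o.py
```

```text
8.25 [ 0.57499334 -0.11760232  0.12939989] [ 1.79982056e+02 -9.99089515e-04 -8.97805149e+01] [ 0.10066152  0.63806528 -3.04962848] [ 0.04125496 -0.02815373 -0.03552413]
```

Call:
carry_out:
  deltas:
    - [[0, 0, 0.005, 0, -0.3], [0, 0, 0.01, 0, -0.3], [0, 0, 0.0125, 0, -0.3], [0, 0, 0.0125, 0, -0.3]]

```text
clock: 8.65
tool_pos: [0.5751, -0.1176, 0.127]
orientation: [180.0, -0.0, -89.8]
force: [0.2, 1.0, -1.5]
opening: 0.0387
gripper_force: 30.0
```

```bash
python3 o.py
```

```text
8.65 [ 0.57505361 -0.11760347  0.12695362] [ 1.79989168e+02 -2.65221429e-03 -8.97783907e+01] [ 0.2165282   1.01906052 -1.52779811] [-0.01787254 -0.04592611 -0.04797303]
```

Call:
carry_out:
  deltas:
    - [[0, 0, 0.005, 0, -0.3], [0, 0, 0.01, 0, -0.3], [0, 0, 0.0125, 0, -0.3], [0, 0, 0.0125, 0, -0.3]]

```text
clock: 9.05
tool_pos: [0.5753, -0.1177, 0.1248]
orientation: [-180.0, -0.0, -89.8]
force: [0.4, -1.2, 1.3]
opening: 0.0387
gripper_force: 30.0
```

```bash
python3 o.py
```

```text
9.05 [ 0.57531939 -0.11770186  0.12480459] [-1.79972210e+02 -1.11563267e-02 -8.97713145e+01] [ 0.3812978  -1.1695107   1.28744433] [-0.27070234 -0.07266424  0.00236629]
```

Call:
carry_out:
  deltas:
    - [[0, 0, 0.005, 0, -0.3], [0, 0, 0.01, 0, -0.3], [0, 0, 0.0125, 0, -0.3], [0, 0, 0.0125, 0, -0.3]]

```text
clock: 9.45
tool_pos: [0.575, -0.1176, 0.1217]
orientation: [180.0, 0.0, -89.8]
force: [0.8, -0.2, -1.3]
opening: 0.0387
gripper_force: 30.0
```

```bash
python3 o.py
```

```text
9.45 [ 0.57495551 -0.11757487  0.12170661] [ 1.79975529e+02  2.77598242e-03 -8.97827299e+01] [ 0.77114796 -0.2289145  -1.27435885] [-0.31727777 -0.27477783 -0.02450682]
```

Call:
carry_out:
  deltas:
    - [[0, 0, 0.02, 0, -0.3], [0, 0, 0.04, 0, -0.3], [0, 0, 0.06, 0, -0.3], [0, 0, 0.08, 0, -0.3], [0, 0, 0.1, 0, -0.3]]

```text
clock: 9.95
tool_pos: [0.575, -0.1176, 0.1016]
orientation: [180.0, -0.0, -89.8]
force: [0.2, -1.0, 0.7]
opening: 0.0389
gripper_force: 30.0
```

```bash
python3 o.py
```

```text
9.95 [ 0.57500442 -0.11760848  0.10158904] [ 1.79982358e+02 -1.64417327e-03 -8.97799088e+01] [ 0.22691139 -1.03129245  0.72438932] [-0.27247783 -0.07295926  0.01854896]
```

Call:
carry_out:
  deltas:
    - [[0, 0, 0.04, 0, -0.3], [0, 0, 0.08, 0, -0.3], [0, 0, 0.12, 0, -0.3], [0, 0, 0.16, 0, -0.3], [0, 0, 0.2, 0, -0.3]]

```text
clock: 10.45
tool_pos: [0.575, -0.1176, 0.0612]
orientation: [180.0, -0.0, -89.8]
force: [-0.0, -1.0, -1.1]
opening: 0.0389
gripper_force: 30.0
```

Call:
carry_out:
  deltas:
    - [[0, 0, 0.008, 0, -0.3], [0, 0, 0.016, 0, -0.3], [0, 0, 0.02, 0, -0.3], [0, 0, 0.02, 0, -0.3]]

```text
clock: 10.85
tool_pos: [0.5751, -0.1176, 0.0581]
orientation: [-180.0, 0.0, -89.8]
force: [0.2, -2.4, -2.1]
opening: 0.0387
gripper_force: 30.0
```

```bash
python3 o.py
```

```text
10.85 [ 0.57507008 -0.11760078  0.0581356 ] [-1.79998743e+02  7.91310476e-04 -8.97783974e+01] [ 0.17799617 -2.42786049 -2.08895914] [-0.6252898   0.07545599  0.01053733]
```

Call:
carry_out:
  deltas:
    - [[0.002, 0, 0.006, 0, -0.3], [0.002, 0, 0.01, 0, -0.3], [0.002, 0, 0.01, 0, -0.3]]

```text
clock: 11.15
tool_pos: [0.5754, -0.1179, 0.0566]
orientation: [-180.0, 0.0, -89.8]
force: [-2.0, 0.5, 3.6]
opening: 0.0388
gripper_force: 30.0
```

```bash
python3 o.py
```

```text
11.15 [ 0.57539762 -0.11789329  0.05658745] [-1.79960287e+02  5.70798675e-04 -8.97669901e+01] [-2.04441627  0.51325484  3.60707842] [ 0.13455949  0.52178305 -0.01483708]
```

Call:
carry_out:
  deltas:
    - [[0, 0, 0, 0, 0.4], [0, 0, 0, 0, 0.4], [0, 0, 0, 0, 0.4]]

```text
clock: 11.45
tool_pos: [0.5753, -0.1179, 0.056]
orientation: [-180.0, 0.0, -89.8]
force: [-0.6, 0.4, 0.3]
opening: 0.0575
gripper_force: 0.0
```

Call:
carry_out:
  deltas:
    - [[0, 0, -0.45, 0, 0.4], [0, 0, -0.45, 0, 0.4], [0, 0, -0.45, 0, 0.4], [0, 0, -0.45, 0, 0.5]]

```text
clock: 11.85
tool_pos: [0.5758, -0.1178, 0.1473]
orientation: [-179.8, 0.0, -89.8]
force: [-0.7, -0.4, -1.4]
opening: 0.064
gripper_force: 0.0
```

Call:
carry_out:
  deltas:
    - [[-0.96, -0.05, 0, 0, 0.64], [-0.96, -0.05, 0, 0, 0.64], [-0.96, -0.05, 0, 0, 0.64], [-0.96, -0.05, 0, 0, 0.64], [-0.96, -0.05, 0.4, 0, 0.64]]

```text
clock: 12.35
tool_pos: [0.5891, 0.08, 0.1004]
orientation: [-179.4, 0.2, -89.4]
force: [1.5, 0.2, -0.6]
opening: 0.0721
gripper_force: 0.0
```

Run:
```python
from m import *
s=ctrl.snapshot("scene")
im=mask(s,"washer_mid",(.586,.0745),.005)
print(ctrl.get_obs()["tool_pos"],im is not None and fit(lambda v,s,i:cyl(v,s,i,[(.02,.04,.066)]),(.575,-.118),[.004,.004],[(s,mask(s,"spacer_mid",(.575,-.118),.053))]) )
```

```text
Traceback (most recent call last):
  File "m.py", line 22, in fit
    r=minimize(iou,v0,(draw,obs),method="Nelder-Mead",options=dict(initial_simplex=sim,maxiter=250,xatol=1e-5,fatol=1e-5))
  File "m.py", line 18, in iou
    im=np.zeros((480,640),np.uint8); draw(v,s,im); c-=(im&m).sum()/(im|m).sum()
                                                       ~~^~
TypeError: unsupported operand type(s) for &: 'int' and 'NoneType'
```

```bash
python3 o.py
```

```text
12.5 [0.58130597 0.07338186 0.09254304] [179.5417413   -0.1823273  -89.74363849] [ 0.36101909 -0.03271409  0.98487365] [ 0.03132127 -0.09746196  0.02166923]
```

Call:
carry_out:
  deltas:
    - [[0, 0, 0.4, 0, 0.64], [0, 0, 0.4, 0, 0.64], [0, 0, 0.4, 0, 0.64], [0, 0, 0.4, 0, 0.64]]

```text
clock: 12.9
tool_pos: [0.5852, 0.0734, 0.0174]
orientation: [-180.0, -0.0, -89.8]
force: [-0.1, -0.3, 1.6]
opening: 0.0718
gripper_force: 0.0
```

Call:
carry_out:
  deltas:
    - [[0, 0, 0, 0, 0.64], [0, 0, 0, 0, 0.64]]

```text
clock: 13.1
tool_pos: [0.5858, 0.0744, 0.0183]
orientation: [-179.8, 0.1, -89.8]
force: [0.3, 0.3, -0.1]
opening: 0.0719
gripper_force: 0.0
```

Call:
carry_out:
  deltas:
    - [[0, 0, 0.04, 0, 0.64], [0, 0, 0.068, 0, 0.64], [0, 0, 0.068, 0, 0.64]]

```text
clock: 13.4
tool_pos: [0.5837, 0.0738, 0.0016]
orientation: [179.9, -0.0, -89.8]
force: [-0.2, 0.6, 0.5]
opening: 0.0717
gripper_force: 0.0
```

Call:
carry_out:
  deltas:
    - [[0, 0, 0, 0, 0], [0, 0, 0, 0, 0], [0, 0, 0, 0, 0], [0, 0, 0, 0, 0], [0, 0, 0, 0, 0]]

```text
clock: 13.9
tool_pos: [0.5845, 0.0742, 0.0026]
orientation: [-180.0, 0.0, -89.8]
force: [0.1, -0.5, -0.2]
opening: 0.0486
gripper_force: 30.0
```

Call:
carry_out:
  deltas:
    - [[0, 0, 0, 0, 0.55], [0, 0, 0, 0, 0.55], [0, 0, 0, -0.07, 0.55], [0, 0, 0, -0.07, 0.55], [0, 0, 0, -0.07, 0.55]]

```text
clock: 14.4
tool_pos: [0.5843, 0.074, 0.0025]
orientation: [180.0, -0.0, -64.2]
force: [-0.3, -0.6, 0.4]
opening: 0.0674
gripper_force: 0.0
```

Call:
carry_out:
  deltas:
    - [[0, 0, 0, -0.1, 0.55], [0, 0, 0, -0.1, 0.55], [0, 0, 0, -0.1, 0.55], [0, 0, 0, -0.1, 0.55], [0, 0, 0, -0.1, 0.55]]

```text
clock: 14.9
tool_pos: [0.5843, 0.0741, 0.0025]
orientation: [180.0, 0.0, -28.4]
force: [-0.2, -0.3, 0.9]
opening: 0.068
gripper_force: 0.0
```

Call:
carry_out:
  deltas:
    - [[0, 0, 0, -0.08, 0.55], [0, 0, 0, -0.08, 0.55], [0, 0, 0, -0.08, 0.55], [0, 0, 0, -0.08, 0.55], [0, 0, 0, -0.08, 0.55]]

```text
clock: 15.4
tool_pos: [0.5843, 0.074, 0.0025]
orientation: [180.0, 0.0, 0.1]
force: [0.0, 0.8, 0.1]
opening: 0.068
gripper_force: 0.0
```

Now I'll close and lift.

Call:
carry_out:
  deltas:
    - [[0, 0, 0, 0, 0], [0, 0, 0, 0, 0], [0, 0, 0, 0, 0], [0, 0, 0, 0, 0], [0, 0, 0, 0, 0]]

```text
clock: 15.9
tool_pos: [0.5844, 0.0741, 0.0025]
orientation: [180.0, 0.0, 0.2]
force: [0.3, 0.4, 0.2]
opening: 0.0486
gripper_force: 30.0
```

Call:
carry_out:
  deltas:
    - [[0, 0, -0.2, 0, 0], [0, 0, -0.4, 0, 0], [0, 0, -0.6, 0, 0], [0, 0, -0.7, 0, 0], [0, 0, -0.7, 0, 0]]

```text
clock: 16.4
tool_pos: [0.5862, 0.0747, 0.1462]
orientation: [-179.9, -0.3, 0.2]
force: [-0.2, -0.4, -1.9]
opening: 0.0487
gripper_force: 30.0
```

Call:
carry_out:
  deltas:
    - [[0, 0, 0, 0, 0], [0, 0, 0, 0, 0]]

```text
clock: 16.6
tool_pos: [0.5834, 0.0738, 0.1411]
orientation: [180.0, 0.1, 0.2]
force: [-0.2, -0.0, -0.6]
opening: 0.0492
gripper_force: 30.0
```

Call:
carry_out:
  deltas:
    - [[-0.049, 0.959, 0, 0, 0], [-0.049, 0.959, 0, 0, 0], [-0.049, 0.959, 0, 0, 0], [-0.049, 0.959, 0, 0, 0], [-0.049, 0.959, 0, 0, 0]]

```text
clock: 17.1
tool_pos: [0.5736, -0.1221, 0.1406]
orientation: [180.0, 0.2, -0.0]
force: [-1.2, 1.0, -1.9]
opening: 0.0486
gripper_force: 30.0
```

Call:
carry_out:
  deltas:
    - [[0, 0, 0.05, 0, 0], [0, 0, 0.1, 0, 0], [0, 0, 0.1, 0, 0], [0, 0, 0.1, 0, 0], [0, 0, 0.1, 0, 0]]

```text
clock: 17.6
tool_pos: [0.5756, -0.117, 0.1225]
orientation: [180.0, -0.0, 0.3]
force: [0.1, 0.0, -0.6]
opening: 0.0486
gripper_force: 30.0
```

```bash
python3 o.py
```

```text
17.6 [ 0.57561486 -0.11696369  0.12249581] [ 1.79992570e+02 -1.23128808e-03  3.03504295e-01] [ 0.09252741  0.01431116 -0.61616627] [-0.0320857   0.00029621  0.00414333]
```

Call:
carry_out:
  deltas:
    - [[-0.0015, 0.004, 0.015, 0, 0], [-0.0015, 0.004, 0.03, 0, 0], [-0.0015, 0.004, 0.04, 0, 0], [-0.0015, 0.004, 0.05, 0, 0], [-0.0015, 0.004, 0.05, 0, 0]]

```text
clock: 18.1
tool_pos: [0.5749, -0.1186, 0.1122]
orientation: [-180.0, 0.0, 0.2]
force: [-0.0, -0.1, -1.1]
opening: 0.0488
gripper_force: 30.0
```

```bash
python3 o.py
```

```text
18.1 [ 0.57491551 -0.1185916   0.11220131] [-1.79999613e+02  1.72108505e-02  2.16489616e-01] [-0.00445901 -0.114463   -1.07915894] [ 0.08357566  0.05035391 -0.05545165]
```

Call:
carry_out:
  deltas:
    - [[0.001, -0.003, 0.005, 0, 0], [0.001, -0.003, 0.01, 0, 0], [0.001, -0.003, 0.015, 0, 0], [0.001, -0.003, 0.02, 0, 0], [0.001, -0.003, 0.025, 0, 0]]

```text
clock: 18.6
tool_pos: [0.5752, -0.118, 0.1074]
orientation: [-180.0, -0.0, 0.2]
force: [-0.4, -0.2, 0.3]
opening: 0.0487
gripper_force: 30.0
```

```bash
python3 o.py
```

```text
18.6 [ 0.57517467 -0.11798201  0.10740632] [-1.79997028e+02 -2.68675687e-03  2.17069054e-01] [-0.4135761  -0.16004043  0.33080828] [0.05604774 0.0768549  0.01405455]
```

Call:
carry_out:
  deltas:
    - [[0, 0, 0.02, 0, 0], [0, 0, 0.05, 0, 0], [0, 0, 0.09, 0, 0], [0, 0, 0.13, 0, 0], [0, 0, 0.17, 0, 0]]

```text
clock: 19.1
tool_pos: [0.5749, -0.118, 0.0723]
orientation: [180.0, 0.0, 0.2]
force: [-0.3, 0.2, -1.3]
opening: 0.0486
gripper_force: 30.0
```

Call:
carry_out:
  deltas:
    - [[0, 0, 0.005, 0, 0], [0, 0, 0.01, 0, 0], [0, 0, 0.01, 0, 0]]

```text
clock: 19.4
tool_pos: [0.5754, -0.118, 0.0715]
orientation: [180.0, -0.0, 0.2]
force: [1.2, 0.7, -1.0]
opening: 0.0488
gripper_force: 30.0
```

```bash
python3 o.py
```

```text
19.4 [ 0.57535381 -0.11798347  0.07147508] [ 1.79997223e+02 -4.38484366e-03  2.25388551e-01] [ 1.20947281  0.74342941 -0.98411108] [-0.06754221 -0.04844712  0.03199985]
```

Call:
carry_out:
  deltas:
    - [[0, 0, 0.005, 0, 0], [0, 0, 0.01, 0, 0], [0, 0, 0.015, 0, 0], [0, 0, 0.015, 0, 0]]

```text
clock: 19.8
tool_pos: [0.5753, -0.118, 0.0685]
orientation: [-180.0, -0.0, 0.2]
force: [0.6, 0.2, -1.1]
opening: 0.0485
gripper_force: 30.0
```

```bash
python3 o.py
```

```text
19.8 [ 0.57527472 -0.1179583   0.06849315] [-1.79999227e+02 -1.00311389e-02  2.26500555e-01] [ 0.59595164  0.15229934 -1.05105685] [-0.02583231  0.04181883 -0.04192702]
```

Next I go down 0.8 mm to touch, release, and rise.

Call:
carry_out:
  deltas:
    - [[0, 0, 0.004, 0, 0], [0, 0, 0.004, 0, 0]]

```text
clock: 20.0
tool_pos: [0.5754, -0.118, 0.0684]
orientation: [180.0, -0.0, 0.2]
force: [-2.1, 1.0, 5.0]
opening: 0.0492
gripper_force: 30.0
```

Call:
carry_out:
  deltas:
    - [[0, 0, 0, 0, 0.55], [0, 0, 0, 0, 0.55], [0, 0, 0, 0, 0.55], [0, 0, -0.1, 0, 0.55], [0, 0, -0.3, 0, 0.55]]

```text
clock: 20.5
tool_pos: [0.573, -0.118, 0.1251]
orientation: [180.0, 0.4, 0.2]
force: [1.1, 0.1, -0.7]
opening: 0.0676
gripper_force: 0.0
```

Call:
carry_out:
  deltas:
    - [[0, 0, -0.2, 0, 0.45], [0, 0, -0.2, 0, 0.45], [0, 0, -0.2, 0, 0.45]]

```text
clock: 20.8
tool_pos: [0.5758, -0.1179, 0.1688]
orientation: [-180.0, -0.1, 0.2]
force: [-0.1, 0.0, -0.5]
opening: 0.0636
gripper_force: 0.0
```

```bash
python3 - <<'E'
from m import *
s=ctrl.snapshot("scene")
c=cv2.resize(s['color'][190:290,235:345],(660,600),interpolation=2);cv2.imwrite('pics/w.png',c[:,:,::-1])
E
python3 o.py
```

```text
20.85 [ 0.57498137 -0.1178725   0.16747683] [-1.79977490e+02 -9.82149226e-03  2.07691543e-01] [-0.07190038  0.6739056  -0.52916383] [-0.05548242  0.06066817 -0.04773012]
```

View pics/w.png

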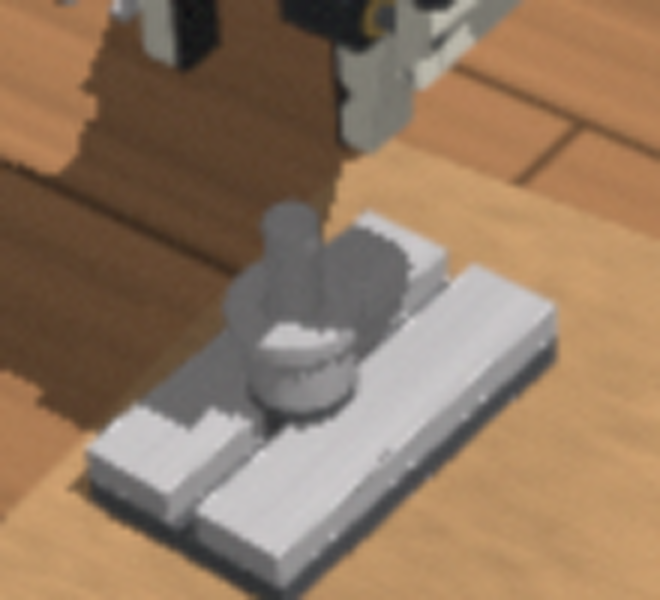

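The picture shows the washer lying flat on the spacer, around the stud at (290,330). I'll go for the steel bushing next.

Call:
carry_out:
  deltas:
    - [[-0.09, -0.95, 0, 0, 0.36], [-0.09, -0.95, 0, 0, 0.36], [-0.09, -0.95, 0, 0, 0.36], [-0.09, -0.95, 0, 0, 0.36], [-0.09, -0.95, 0, 0, 0.36]]

```text
clock: 21.35
tool_pos: [0.5556, 0.0758, 0.1663]
orientation: [180.0, 0.1, 0.5]
force: [-0.1, -1.1, 0.4]
opening: 0.0594
gripper_force: 0.0
```

Call:
carry_out:
  deltas:
    - [[-0.09, -0.95, 0.3, 0, 0.36], [-0.09, -0.95, 0.3, 0, 0.36], [-0.09, -0.95, 0.3, 0, 0.36], [-0.09, -0.95, 0.3, 0, 0.36], [-0.09, -0.95, 0.3, 0, 0.36]]

```text
clock: 21.85
tool_pos: [0.536, 0.2652, 0.1039]
orientation: [179.8, 0.2, 0.4]
force: [-1.3, -0.2, 0.4]
opening: 0.0595
gripper_force: 0.0
```

Call:
carry_out:
  deltas:
    - [[0, 0, 0.2, 0, 0.36], [0, 0, 0.3, 0, 0.36], [0, 0, 0.3, 0, 0.36], [0, 0, 0.3, 0, 0.36], [0, 0, 0.3, 0, 0.36]]

```text
clock: 22.35
tool_pos: [0.5385, 0.262, 0.0488]
orientation: [-180.0, -0.1, 0.2]
force: [-0.4, 0.3, -0.1]
opening: 0.0599
gripper_force: 0.0
```

```bash
python3 - <<'E'
from m import *
s=ctrl.snapshot("scene")
print(ctrl.get_obs()["tool_pos"],proj(s,(.537,.262,.012)),[(np.round(d["p"],2),np.round(d["centre"]),np.round(ray(s,d["centre"],.012),4)) for d in ctrl.spot_point(s,"bushing_mid")])
c=cv2.resize(s['color'][270:370,390:520],(780,600),interpolation=2);cv2.imwrite('pics/b.png',c[:,:,::-1])
E
python3 o.py
```

```text
[0.5386116  0.26214448 0.04900024] [453.97114946 328.43769106] [(np.float64(0.94), array([452., 330.]), array([0.5418, 0.2595, 0.012 ])), (np.float64(0.85), array([504., 329.]), array([0.4827, 0.3414, 0.012 ])), (np.float64(0.7), array([460., 298.]), array([0.4573, 0.2385, 0.012 ])), (np.float64(0.58), array([414., 302.]), array([0.5202, 0.1671, 0.012 ])), (np.float64(0.33), array([288., 227.]), array([ 0.4824, -0.1842,  0.012 ]))]
22.45 [0.53854718 0.26220389 0.04905232] [-1.79916000e+02 -1.01177898e-01  2.12700045e-01] [ 0.10691709  0.23827426 -0.78493773] [ 0.01176446 -0.02885552 -0.01165846]
```

View pics/b.png

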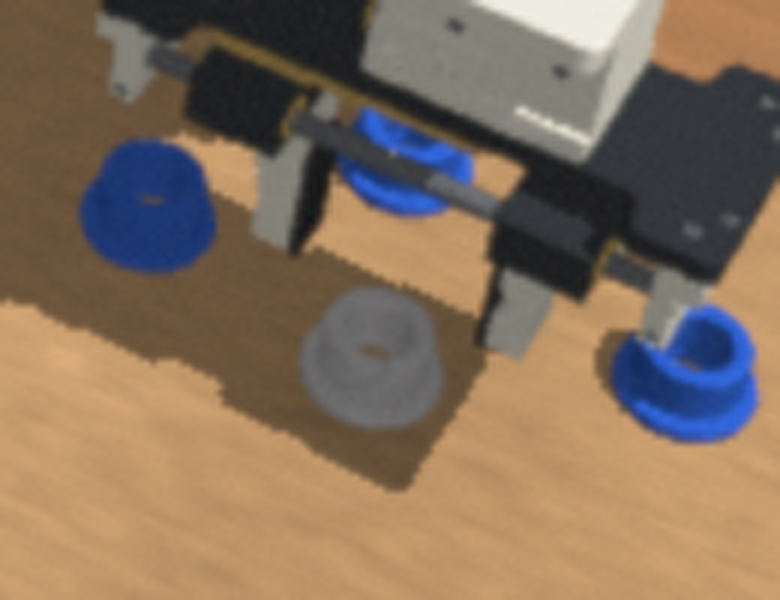

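The picture confirms the steel bushing at crop (373,355), between the fingers and clear of the blue ones. I'll descend and centre it with two grips.

Call:
carry_out:
  deltas:
    - [[0.008, 0.003, 0.1, 0, 0.36], [0.008, 0.003, 0.15, 0, 0.36], [0.008, 0.003, 0.188, 0, 0.36], [0.008, 0.003, 0.188, 0, 0.36], [0.008, 0.003, 0.188, 0, 0.36]]

```text
clock: 22.95
tool_pos: [0.5395, 0.2614, 0.0103]
orientation: [180.0, -0.0, 0.2]
force: [0.3, 0.0, 1.2]
opening: 0.0596
gripper_force: 0.0
```

Call:
carry_out:
  deltas:
    - [[0, 0, 0, 0, -0.35], [0, 0, 0, 0, -0.35], [0, 0, 0, 0, -0.35], [0, 0, 0, 0, -0.35], [0, 0, 0, 0, -0.35]]

```text
clock: 23.45
tool_pos: [0.5394, 0.2613, 0.0104]
orientation: [-180.0, -0.0, 0.2]
force: [-1.0, -0.9, 3.2]
opening: 0.035
gripper_force: 30.0
```

Call:
carry_out:
  deltas:
    - [[0, 0, 0, 0, 0.36], [0, 0, 0, 0, 0.36], [0, 0, 0, 0.07, 0.36], [0, 0, 0, 0.07, 0.36], [0, 0, 0, 0.07, 0.36]]

```text
clock: 23.95
tool_pos: [0.5393, 0.2613, 0.0099]
orientation: [180.0, 0.0, -25.3]
force: [0.1, 0.3, 0.1]
opening: 0.0596
gripper_force: 0.0
```

Call:
carry_out:
  deltas:
    - [[0, 0, 0, 0.1, 0.36], [0, 0, 0, 0.1, 0.36], [0, 0, 0, 0.1, 0.36], [0, 0, 0, 0.1, 0.36], [0, 0, 0, 0.1, 0.36]]

```text
clock: 24.45
tool_pos: [0.5393, 0.2613, 0.0099]
orientation: [180.0, 0.0, -61.2]
force: [-0.7, -0.2, 1.2]
opening: 0.0594
gripper_force: 0.0
```

Call:
carry_out:
  deltas:
    - [[0, 0, 0, 0.08, 0.36], [0, 0, 0, 0.08, 0.36], [0, 0, 0, 0.08, 0.36], [0, 0, 0, 0.08, 0.36], [0, 0, 0, 0.08, 0]]

```text
clock: 24.95
tool_pos: [0.5393, 0.2613, 0.01]
orientation: [180.0, -0.0, -89.6]
force: [-0.9, -0.1, -0.7]
opening: 0.0556
gripper_force: 0.0
```

Call:
carry_out:
  deltas:
    - [[0, 0, 0, 0, -0.35], [0, 0, 0, 0, -0.35], [0, 0, 0, 0, -0.35], [0, 0, 0, 0, -0.35], [0, 0, 0, 0, -0.35]]

```text
clock: 25.45
tool_pos: [0.5393, 0.2613, 0.01]
orientation: [180.0, -0.0, -89.7]
force: [0.0, -0.1, 0.4]
opening: 0.0346
gripper_force: 30.0
```

Call:
carry_out:
  deltas:
    - [[0, 0, -0.2, 0, -0.35], [0, 0, -0.4, 0, -0.35], [0, 0, -0.6, 0, -0.35], [0, 0, -0.7, 0, -0.35], [0, 0, -0.7, 0, -0.35]]

```text
clock: 25.95
tool_pos: [0.541, 0.2625, 0.1539]
orientation: [-179.7, 0.2, -89.7]
force: [0.2, -0.3, -2.0]
opening: 0.0352
gripper_force: 30.0
```

Call:
carry_out:
  deltas:
    - [[0.948, -0.085, 0, 0, -0.35], [0.948, -0.085, 0, 0, -0.35], [0.948, -0.085, 0, 0, -0.35], [0.948, -0.085, 0, 0, -0.35], [0.948, -0.085, 0, 0, -0.35]]

```text
clock: 26.45
tool_pos: [0.5559, 0.0674, 0.1488]
orientation: [179.9, -0.1, -90.0]
force: [-0.1, 0.4, -0.7]
opening: 0.0349
gripper_force: 30.0
```

Call:
carry_out:
  deltas:
    - [[0.948, -0.085, 0, 0, -0.35], [0.948, -0.085, 0, 0, -0.35], [0.948, -0.085, 0, 0, -0.35], [0.948, -0.085, 0, 0, -0.35], [0.948, -0.085, 0, 0, -0.35]]

```text
clock: 26.95
tool_pos: [0.5741, -0.1216, 0.1486]
orientation: [179.9, -0.0, -90.0]
force: [-0.4, -0.1, -1.9]
opening: 0.0351
gripper_force: 30.0
```

Call:
carry_out:
  deltas:
    - [[0, 0, 0.03, 0, -0.35], [0, 0, 0.06, 0, -0.35], [0, 0, 0.06, 0, -0.35], [0, 0, 0.06, 0, -0.35], [0, 0, 0.06, 0, -0.35]]

```text
clock: 27.45
tool_pos: [0.575, -0.1169, 0.1382]
orientation: [-180.0, -0.0, -89.7]
force: [0.3, 0.3, -1.7]
opening: 0.0351
gripper_force: 30.0
```

```bash
python3 o.py
```

```text
27.45 [ 0.57501314 -0.11692837  0.13817801] [-1.79989669e+02 -1.44665941e-03 -8.96973256e+01] [ 0.3286915   0.31601257 -1.69591821] [ 0.12366872 -0.03425442 -0.00934688]
```

Call:
carry_out:
  deltas:
    - [[0.003, -0.001, 0.03, 0, -0.35], [0.003, -0.001, 0.05, 0, -0.35], [0.003, -0.001, 0.065, 0, -0.35], [0.003, -0.001, 0.08, 0, -0.35], [0.003, -0.001, 0.085, 0, -0.35]]

```text
clock: 27.95
tool_pos: [0.5748, -0.1184, 0.1206]
orientation: [180.0, -0.0, -89.8]
force: [-0.3, -0.1, -1.7]
opening: 0.0351
gripper_force: 30.0
```

```bash
python3 o.py
```

```text
27.95 [ 0.5747912  -0.1184151   0.12055888] [ 1.79962596e+02 -8.35535133e-04 -8.97827321e+01] [-0.33452484 -0.11881053 -1.68253985] [ 0.09575106 -0.03241595 -0.01572823]
```

Call:
carry_out:
  deltas:
    - [[-0.002, -0.002, 0.005, 0, -0.35], [-0.002, -0.002, 0.01, 0, -0.35], [-0.002, -0.002, 0.015, 0, -0.35], [-0.002, -0.002, 0.02, 0, -0.35], [-0.002, -0.002, 0.025, 0, -0.35]]

```text
clock: 28.45
tool_pos: [0.5756, -0.1179, 0.1163]
orientation: [-180.0, -0.0, -89.8]
force: [0.4, 0.7, 0.3]
opening: 0.0349
gripper_force: 30.0
```

```bash
python3 o.py
```

```text
28.45 [ 0.57561596 -0.11794968  0.1163434 ] [-1.79966358e+02 -2.99500119e-04 -8.97712328e+01] [0.4124611  0.70056022 0.26357638] [ 0.20997839  0.12483248 -0.01239279]
```

Call:
carry_out:
  deltas:
    - [[0, 0, 0.01, 0, -0.35], [0, 0, 0.02, 0, -0.35], [0, 0, 0.03, 0, -0.35], [0, 0, 0.04, 0, -0.35], [0, 0, 0.05, 0, -0.35]]

```text
clock: 28.95
tool_pos: [0.5753, -0.118, 0.1057]
orientation: [180.0, -0.0, -89.8]
force: [-0.1, 0.3, -0.1]
opening: 0.0349
gripper_force: 30.0
```

Call:
carry_out:
  deltas:
    - [[0, 0, 0.02, 0, -0.35], [0, 0, 0.04, 0, -0.35], [0, 0, 0.06, 0, -0.35], [0, 0, 0.075, 0, -0.35], [0, 0, 0.085, 0, -0.35]]

```text
clock: 29.45
tool_pos: [0.5753, -0.118, 0.0884]
orientation: [180.0, 0.0, -89.8]
force: [0.4, 0.4, -1.3]
opening: 0.035
gripper_force: 30.0
```

```bash
python3 o.py
```

```text
29.45 [ 0.57526503 -0.11796046  0.08843953] [ 1.79967985e+02  5.06245450e-04 -8.97800587e+01] [ 0.36284867  0.3829325  -1.30816383] [ 0.09151543 -0.05851298 -0.0074315 ]
```

Call:
carry_out:
  deltas:
    - [[0, 0, 0.005, 0, -0.35], [0, 0, 0.01, 0, -0.35], [0, 0, 0.013, 0, -0.35], [0, 0, 0.013, 0, -0.35]]

```text
clock: 29.85
tool_pos: [0.5754, -0.118, 0.0865]
orientation: [-180.0, -0.0, -89.8]
force: [-0.8, -0.3, -0.8]
opening: 0.0346
gripper_force: 30.0
```

```bash
python3 o.py
```

```text
29.85 [ 0.57541533 -0.11796708  0.08648146] [-1.79999281e+02 -8.84596544e-04 -8.97735110e+01] [-0.7799567  -0.29433175 -0.82115645] [0.09283792 0.02397576 0.01058039]
```

Call:
carry_out:
  deltas:
    - [[0, 0, 0.003, 0, -0.35], [0, 0, 0.005, 0, -0.35], [0, 0, 0.005, 0, -0.35]]

```text
clock: 30.15
tool_pos: [0.5756, -0.118, 0.086]
orientation: [-180.0, -0.0, -89.8]
force: [-1.1, -0.5, 2.5]
opening: 0.035
gripper_force: 30.0
```

Call:
carry_out:
  deltas:
    - [[0, 0, 0, 0, 0.3], [0, 0, 0, 0, 0.3], [0, 0, 0, 0, 0.3], [0, 0, 0, 0, 0.3]]

```text
clock: 30.55
tool_pos: [0.5754, -0.118, 0.0853]
orientation: [180.0, 0.0, -89.8]
force: [0.6, 0.4, 0.0]
opening: 0.0556
gripper_force: 0.0
```

Call:
carry_out:
  deltas:
    - [[0, 0, -0.2, 0, 0.3], [0, 0, -0.4, 0, 0.3], [0, 0, -0.5, 0, 0.3], [0, 0, -0.5, 0, 0.3], [0, 0, -0.5, 0, 0.3]]

```text
clock: 31.05
tool_pos: [0.5754, -0.1179, 0.1856]
orientation: [-180.0, 0.0, -89.8]
force: [-0.2, 0.6, -1.9]
opening: 0.0569
gripper_force: 0.0
```

```bash
python3 - <<'E'
from m import *
s=ctrl.snapshot("scene")
c=cv2.resize(s['color'][190:290,235:345],(660,600),interpolation=2);cv2.imwrite('pics/z.png',c[:,:,::-1])
E
python3 o.py
```

```text
31.1 [ 0.57486246 -0.11786926  0.18471846] [ 1.79946084e+02  1.87908867e-02 -8.97899290e+01] [ 0.37548797  0.32309771 -0.39214021] [ 0.03876931 -0.04545199 -0.02168168]
```

View pics/z.png

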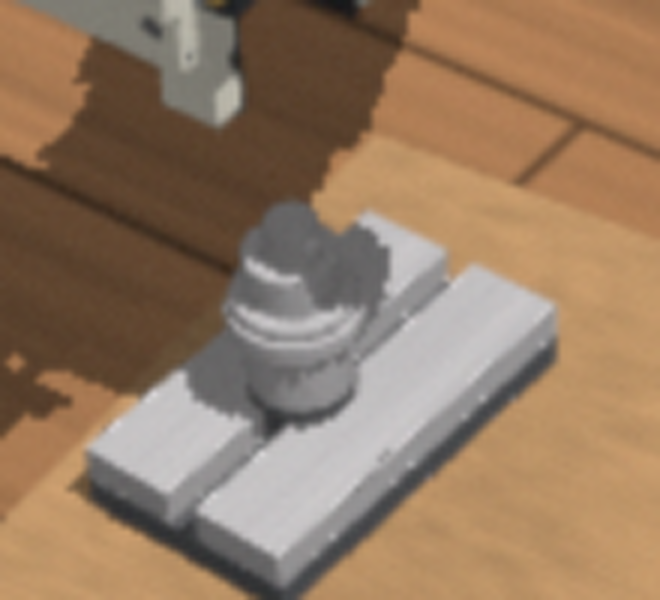

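The picture shows spacer, washer and bushing stacked upright on the stud at (295,320), with the gripper clear. I'm handing in.

```bash
python3 -c "
from plant import ctrl
print(ctrl.close_job())"
```

```text
the job is handed in; nothing more can be done
None
```

I stacked the spacer, washer and bushing (flange down) on the stud and handed the job in at about 31 s; each touched down at its expected height with only a few newtons on the wrist, though the hand-in returned no verdict.

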